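# Uncouple the silencer from the air manifold and stow it in the rack

## Robot

A 6-joint arm with a two-finger parallel gripper is mounted at the origin on the work surface. World frame = base frame: x ahead of the robot, y to its left, z up, the work surface at z = 0. Lengths are in m, angles in degrees, forces in N, time in s.
With the tool pointing down it reaches from about 0.4 to 0.825 m from the base axis. Payload 7 kg.
Tool frame: the origin (TCP) lies between the finger pads; the fingertips stand 11 mm ahead of it and the grasp point (between the pads) lies 8 mm behind it; z points along the fingers, y is the direction in which the jaws open and shut (so a half turn about z gives the same grasp; the last joint's range is limited). The gripper opens to 88 mm and grips with 3 to 60 N. Pads are 19 mm wide; open, the fingers measure 130 mm over their backs; the gripper's body (78 mm by 193 mm) begins 47 mm behind the grasp point.
Start: joints at [-46.748, 20.546, 0.682, 0, -70.136, -16.507], TCP at [0.304, -0.603, 0.238] pointing down, gripper open.
Joint ranges: [-176.03, 176.03], [-82.01, 121.73], [-58.28, 71.71], [-173.87, 95.51], [-174.79, -0.11], [-173.66, 173.66]. Speed limits (degrees/s): [136.94, 136.94, 172.46, 180, 180, 180].

## Interface

Orientations are given as [roll, pitch, yaw] about the fixed x, y, z axes, in that order (R = Rz(yaw) Ry(pitch) Rx(roll)).
In Python, from plant import r gives the robot as it stands.
- The arm moves only by the shell command python3 -m inch 'ROWS' [OPENING] [FORCE]. ROWS is JSON, a list of rows, each an object of numbers: "x", "y", "z": the shift along the tool's x, y, z as a fraction of full scale; "yaw": the turn about the tool's z as a fraction of full scale. In form: [{"x": .., "y": .., "z": .., "yaw": ..}, ...]. A call has 1 to 5 rows; each row shifts and turns the pose as measured when the row begins, along the tool's axes as they then stand; what a row does not reach is not made up. Full scale, the value 1, is 0.025 m for a shift and 4 degrees for a turn. A row lasts 1/12 s, in which the tool goes at most 41.7 mm and 7.16 degrees, less where a joint would pass 70% of its speed; a pose out of reach is approached as far as the arm can. A call with a number of a shift or a turn outside -1 to 1 is refused whole. A call with a gripper value outside its range is refused whole. OPENING is the opening, from -1 (shut) to 1 (fully open), set as the call begins (- or left out, the last holds). The fingers move at their own pace and stop on an object; FORCE is the grip in N (left out, the last holds). Time passes only in rows, so rows that do not move let the fingers close. It gives the time, the measured TCP pose, the force and the opening at its end, in the units of the state.
- r.get_state(): the state, without advancing time (a new reading comes with each control period).
- r.capture(name): name is "side" or "top"; returns (picture, depth): 480x640x3 uint8, red, green, blue; 480x640 float32, m along the optical axis (not along the pixel's ray), 0 where there is no reading.
- r.camera_info(name): a dict with "mtx" (3x3 intrinsics, pixels), "pose" (4x4, takes a point from camera to world coordinates). Camera axes: x right, y down, z forward; pixel columns grow to the right and rows downward; lengths in m; the calibration is good to about 2 mm. A picture is of the moment at which its call begins. camera_info takes no time and is no camera call.
- r.close_job(): hands the job in, once; it reports no verdict.
The state is a dict: "time_s": time; "joints": joint angles; "qd": joint speeds; "joint_torque": joint torques, N m; "tcp_pos": TCP position; "eef_rot": TCP orientation; "contact_force": force on the tool from outside, world axes, zero at the start; "moment": the same for the moment, N m; "gripper_width": finger opening in m.
Only numpy, scipy, OpenCV 4.12 (cv2) and the standard library are available. Lean on these libraries where they do the work, as an engineer would, in place of code of your own. Each camera call takes 0.05 s, during which the arm holds its last target. There are 200 camera calls.

## Task

Take the brass silencer out of the quick coupling on the air manifold: push the blue spring collar down, without forcing it, until the plug jumps free, then draw the silencer straight out so that the collar springs back up. Stow the silencer upright and fully home in the empty hole of the orange rack, let go of it, and leave everything else where it is.

Things in the scene. Friction and masses are not known exactly. Their poses are not given: they have to be found in the camera images.
- manifold: aluminium block 60 x 160 x 50 mm (x, y, z) screwed to the table, with a quick coupling upright on the middle of its top. Origin: centre of the block's underside. A low dial sticks 13 mm out of its front (-x); brass blanking caps 6 mm high at both ends of its top.
- socket (a point): centre of the coupling's mouth, the top of its fixed steel tube (26 mm outside, 17 mm bore), 102 mm above the table, z up. Two jaws in the bore catch the plug's groove; pushing the blue collar down opens them, and a light spring then lifts the plug about 7 mm. The jaws rest on its nose and keep the collar 7 to 8 mm down until the plug is drawn out some 12 mm more (a few N of drag).
- sleeve (a joint): how far the blue collar, a sleeve round the tube, is pushed down, m: 0 = up, 0.0085 = hard stop. Its flat top flange (56 mm across, 6 thick, hole 28) lies, when up, from 4 mm above to 12 mm below the tube's mouth: couplings differ, so feel for it. Push it with the tips of a part-open gripper astride the barrel. It moves at about 6 N, frees the plug at 7.7 mm and 11.5 N, and stops at 12 N.
- silencer_barrel (a point): centre of the silencer's barrel, the part to grip: brass cylinder 22 mm across, 26 mm high, copper bands, about 80 g; z is its axis, up. Below it the steel plug, 34 mm long: shoulder 16 mm across, 12 long; groove 9 across, 10 long; nose 16 across, 12 long, bevelled at the tip. The plug's tip is 47 mm below this point. Coupled, this point is 17 mm above the socket's mouth.
- rack: orange block 60 x 150 x 50 mm (x, y, z), fixed, with two upright holes 80 mm apart along its y. Origin: centre of the underside.
- rack_hole0 (a point): centre of the mouth of the empty hole, in the rack's top face 50 mm above the table: 17.6 mm across, 42 mm deep, 2.5 mm chamfer. Fully home, the barrel's underside rests on the rack's top and the barrel centre is 13 mm above this point.
- spare_barrel (a point): black barrel centre of a like plug already standing in the rack's other hole (leave alone)
- gluestick_center (a point): white glue stick, 26 mm across, 90 mm tall, standing (leave alone); its centre
- screwdriver: screwdriver lying on the table (leave alone)
- scraper: scraper lying on the table (leave alone)
- cog: printed green gear wheel 64 mm across, 14 mm thick, lying on the table (leave alone)
- partsbox: open cardboard box 150 x 200 x 70 mm (leave alone)
- spool: red filament spool 200 mm across, 65 mm high, lying flat (leave alone)
- ipa: clear bottle 60 mm across, 160 mm tall (leave alone)
Mind the look-alikes: they are no part of the job. Leave any green look-alike of the manifold alone.

How it is judged:
By the outcome, as a careful person would: the job done as asked, in the order asked, and still so for the second after the job is handed in, with the robot touching nothing.
It also fails if it takes over 61 s, if anything falls off the work surface, if the arm or the gripper's body presses on something with over 40 N, if the wrist force passes 120 N, or if a joint passes its speed limit or range.

## Working session

There is one attempt and no reset: what is moved stays moved. The work goes in short steps, Python scripts to look and compute and a shell command to move; the robot and the scene stay as the last step left them, time stands still between calls to the robot, and variables do not carry over. Pictures are saved under pics/ and viewed, about 8 in all and at most 12, crops included, and the job is handed in when it is done.

```bash
mkdir -p pics; ls; python3 - <<'E'
from plant import r
import cv2,numpy as np
s=r.get_state();print(s)
for n in("top","side"):
    p,d=r.capture(n);cv2.imwrite(f"pics/{n}0.png",p[:,:,::-1]);np.save(f"pics/{n}0.npy",d);i=r.camera_info(n);print(n,i["mtx"],i["pose"])
E
```

```text
pics
{'time_s': 0.0, 'joints': array([-4.67481189e+01,  2.05910911e+01,  6.34411599e-01, -2.20421630e-02,
       -7.01366580e+01, -1.65071415e+01]), 'qd': array([ 0.03814297, -0.07907955, -0.06126606,  0.08422806,  0.00878272,
        0.02480358]), 'joint_torque': array([ 9.66837142e-04, -5.82712913e+01,  2.93053293e+01,  6.99707419e+00,
        6.81172955e-03, -1.35781906e-04]), 'tcp_pos': array([ 0.3035355 , -0.60236813,  0.23662537]), 'eef_rot': array([ 1.79904621e+02, -6.65618738e-03, -1.53262761e+02]), 'contact_force': array([-0.08766334, -0.52741219, -0.35491357]), 'moment': array([ 0.00607781, -0.00541061, -0.01720718]), 'gripper_width': 0.08767679962318971}
top [[532.7072703    0.         310.47035884]
 [  0.         532.7072703  229.90237578]
 [  0.           0.           1.        ]] [[-0.02110589 -0.99020604  0.13800922  0.33042253]
 [-0.99974566  0.02200044  0.00495942 -0.018392  ]
 [-0.00794711 -0.13786944 -0.99041853  1.65360316]
 [ 0.          0.          0.          1.        ]]
side [[508.58806749   0.         319.12520453]
 [  0.         508.58806749 242.29358995]
 [  0.           0.           1.        ]] [[-0.70451118 -0.4389105   0.55769308 -0.17175091]
 [-0.70968903  0.43829429 -0.55157918  0.6789297 ]
 [-0.0023398  -0.78438236 -0.6202732   0.89171109]
 [ 0.          0.          0.          1.        ]]
```

View pics/top0.png

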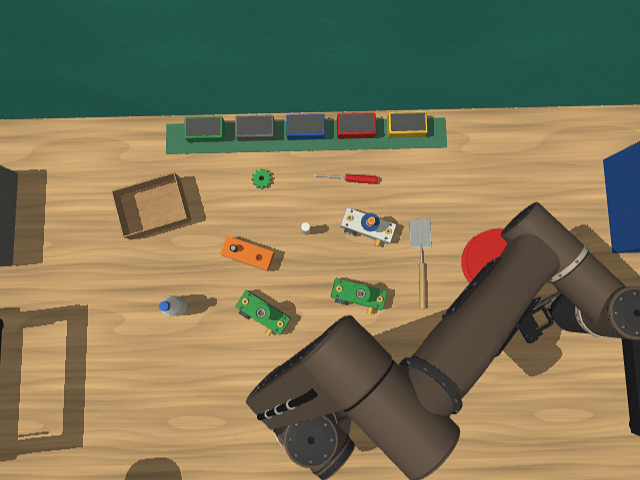

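View pics/side0.png

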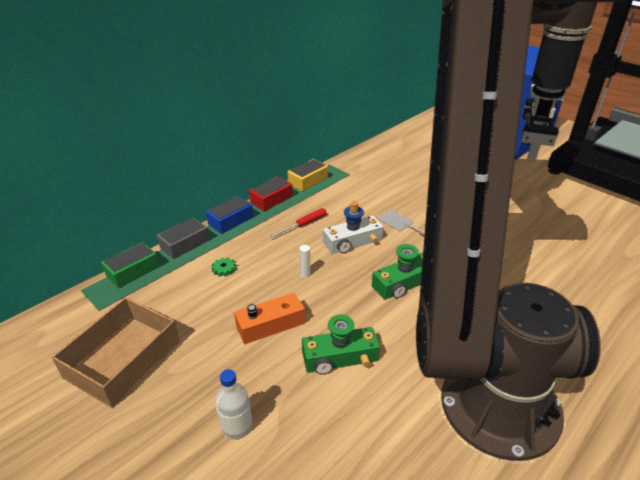

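The aluminium manifold with the blue collar is at top (371,222) and side (353,225). Two green look-alikes sit at top (360,293) and (263,312), without a blue collar or silencer, so I leave those alone. In the rack, the spare stands at top (234,247) and the empty hole is at (259,257). Next I'll confirm in an enlarged crop.

```bash
cat > h.py <<'E'
import numpy as np
from plant import r
def onplane(n,u,v,z):
    i=r.camera_info(n);P=np.array(i["pose"]);d=P[:3,:3]@np.linalg.inv(i["mtx"])@[u,v,1];return P[:3,3]+d*(z-P[2,3])/d[2]
def proj(n,p):
    i=r.camera_info(n);P=np.array(i["pose"]);c=P[:3,:3].T@(np.array(p)-P[:3,3]);c=np.array(i["mtx"])@c;return c[:2]/c[2]
E
python3 - <<'E'
import cv2,numpy as np
t=cv2.imread("pics/top0.png");s=cv2.imread("pics/side0.png")
R=lambda im,x,y,w,h,k:cv2.resize(im[y:y+h,x:x+w],None,fx=k,fy=k,interpolation=cv2.INTER_CUBIC)
a=R(t,335,200,66,50,6);b=R(t,215,228,66,50,6)   # 396x300
c=R(s,315,195,66,50,6);d=R(s,235,288,80,50,5)[:, :396]
d=cv2.copyMakeBorder(d,0,300-d.shape[0],0,396-d.shape[1],cv2.BORDER_CONSTANT)
cv2.imwrite("pics/c1.png",np.vstack([np.hstack([a,b]),np.hstack([c,d])]))
E
```

```text
(no output)
```

View pics/c1.png

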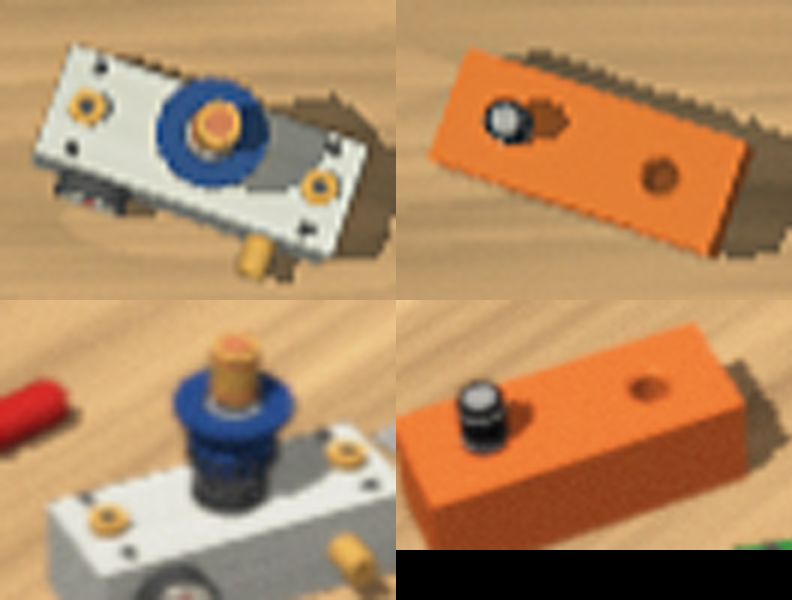

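```bash
python3 - <<'E'
from h import *
f=lambda X,Y,k,x,y:((X+.5)/k-.5+x,(Y+.5)/k-.5+y)
T=[("barreltop",f(218,122,6,335,200),f(235,43,6,315,195),.132),
("collar",f(212,132,6,335,200),f(234,103,6,315,195),.100),
("hole",f(264,178,6,215,228),f(252,88,5,235,288),.05),
("capL",f(90,107,6,335,200),f(109,219,6,315,195),.056),
("capR",f(320,187,6,335,200),f(349,152,6,315,195),.056),
("sparetop",f(113,118,6,215,228),f(85,97,5,235,288),.076)]
for n,a,b,z in T:print(n,onplane("top",*a,z).round(4),onplane("side",*b,z).round(4))
for X,Y in((470-396,50),(748-396,145),(710-396,256),(430-396,158)):
  print(onplane("top",*f(X,Y,6,215,228),.05).round(4))
E
```

```text
barreltop [ 0.5677 -0.186   0.132 ] [ 0.57   -0.1855  0.132 ]
collar [ 0.5678 -0.1864  0.1   ] [ 0.5689 -0.1855  0.1   ]
hole [0.474  0.1481 0.05  ] [0.4746 0.1511 0.05  ]
capL [ 0.5887 -0.1299  0.056 ] [ 0.5884 -0.1252  0.056 ]
capR [ 0.5453 -0.2445  0.056 ] [ 0.5452 -0.2419  0.056 ]
sparetop [0.5032 0.2202 0.076 ] [0.503  0.2238 0.076 ]
[0.5411 0.2438 0.05  ]
[0.4897 0.1036 0.05  ]
[0.4342 0.1233 0.05  ]
[0.4866 0.264  0.05  ]
```

Top (371,221) is the brass silencer in the blue collar, at about (0.568, -0.186). The empty hole at top (259,257) is at about (0.474, 0.148). The current yaw suits both places: the jaws lie diagonal to the rack, clear of the spare.

```bash
cat > go.py <<'E'
import sys,numpy as np
from plant import r
from scipy.spatial.transform import Rotation as R
s=r.get_state();t=np.array([float(a) for a in sys.argv[1:4]])
M=R.from_euler("xyz",s["eef_rot"],degrees=True).as_matrix()
print("scale units",(M.T@(t-s["tcp_pos"])/.025).round(3),"force",s["contact_force"].round(1),"tcp",s["tcp_pos"].round(4),"t",round(s["time_s"],2))
E
for i in 1 2 3; do python3 -m inch '[{"x":-1,"y":0.6},{"x":-1,"y":0.6},{"x":-1,"y":0.6},{"x":-1,"y":0.6},{"x":-1,"y":0.6}]' -0.18 20; done; python3 go.py 0.568 -0.186 0.17
```

```text
scale units [-16.94   10.113   2.682] force [0.6 0.  0.2] tcp [ 0.3036 -0.6024  0.2367] t 0.1validation failed for argument at $[0]...
validation failed for argument at $[0]...
validation failed for argument at $[0]...
```

The rows need all four fields.

```bash

python3 -m inch '[{"x":-0.5,"y":0.3,"z":0,"yaw":0},{"x":-1,"y":0.6,"z":0,"yaw":0},{"x":-1,"y":0.6,"z":0,"yaw":0},{"x":-1,"y":0.6,"z":0,"yaw":0},{"x":-1,"y":0.6,"z":0,"yaw":0}]' -0.18 20
python3 go.py 0.568 -0.186 0.17
```

```text
time_s: 0.52
tcp_pos: [0.3725, -0.4895, 0.2327]
eef_rot: [179.6, -0.1, -153.7]
contact_force: [0.5, 1.5, -0.9]
gripper_width: 0.0598
scale units [-12.39    7.408   2.532] force [ 0.5  1.5 -0.9] tcp [ 0.3725 -0.4895  0.2327] t 0.52
```

```bash

python3 -m inch '[{"x":-1,"y":0.6,"z":0,"yaw":0},{"x":-1,"y":0.6,"z":0,"yaw":0},{"x":-1,"y":0.6,"z":0,"yaw":0},{"x":-1,"y":0.6,"z":0,"yaw":0},{"x":-1,"y":0.6,"z":0,"yaw":0}]'
python3 -m inch '[{"x":-1,"y":0.6,"z":0,"yaw":0},{"x":-1,"y":0.6,"z":0,"yaw":0},{"x":-1,"y":0.6,"z":0,"yaw":0},{"x":-1,"y":0.6,"z":0,"yaw":0},{"x":-0.5,"y":0.3,"z":0,"yaw":0}]'
python3 go.py 0.568 -0.186 0.17
```

```text
time_s: 0.93
tcp_pos: [0.4537, -0.3574, 0.2315]
eef_rot: [179.4, -0.2, -153.8]
contact_force: [0.9, -0.8, 0.2]
gripper_width: 0.0366
time_s: 1.35
tcp_pos: [0.5274, -0.2361, 0.2311]
eef_rot: [179.3, -0.2, -153.6]
contact_force: [1.5, -0.6, -0.2]
gripper_width: 0.0358
scale units [-2.351  1.045  2.447] force [ 1.5 -0.6 -0.2] tcp [ 0.5274 -0.2361  0.2311] t 1.35
```

```bash

python3 -m inch '[{"x":-1,"y":0.45,"z":0,"yaw":0},{"x":-0.8,"y":0.35,"z":0,"yaw":0},{"x":-0.5,"y":0.2,"z":0.2,"yaw":0},{"x":0,"y":0,"z":0.4,"yaw":0},{"x":0,"y":0,"z":0.4,"yaw":0}]'
python3 go.py 0.568 -0.186 0.17
python3 - <<'E'
from h import *
import cv2
ims=[]
for n in("top","side"):
    p,d=r.capture(n);im=p[:,:,::-1].copy();cv2.imwrite(f"pics/{n}1.png",im)
    u,v=proj(n,(.568,-.186,.13)).astype(int);print(n,u-33,v-35)
    ims.append(cv2.resize(im[v-35:v+40,u-33:u+33],None,fx=6,fy=6,interpolation=cv2.INTER_CUBIC))
cv2.imwrite("pics/c2.png",np.hstack(ims))
E
```

```text
time_s: 1.77
tcp_pos: [0.5709, -0.1795, 0.2055]
eef_rot: [179.4, -0.1, -153.3]
contact_force: [0.2, -0.0, -0.3]
gripper_width: 0.0361
scale units [ 0.219 -0.198  1.42 ] force [ 0.2 -0.  -0.3] tcp [ 0.5709 -0.1795  0.2055] t 1.77
top 337 184
side 321 167
```

View pics/c2.png

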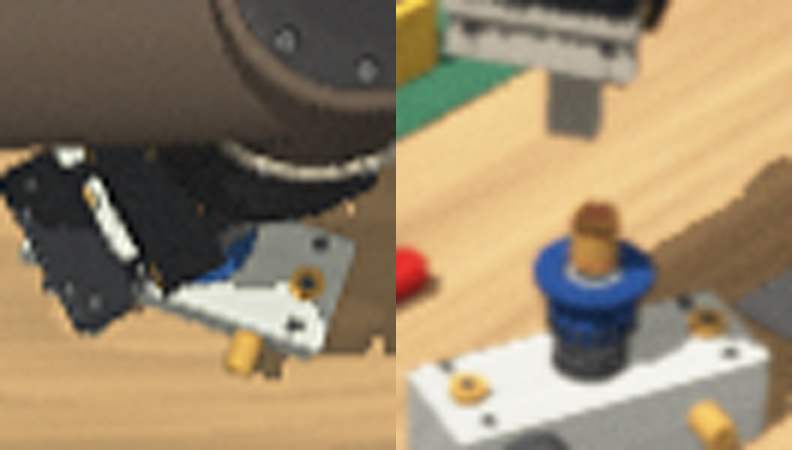

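Side crop: the near finger hides the far one, tip at (574,133), and the barrel top is at (596,212). The jaws are high and slightly past. I'll correct and descend to just above the barrel.

```bash

python3 -m inch '[{"x":0.2,"y":-0.2,"z":0.4,"yaw":0},{"x":0,"y":0,"z":0.4,"yaw":0},{"x":0,"y":0,"z":0,"yaw":0}]'
python3 go.py 0.568 -0.186 0.125
python3 - <<'E'
from h import *
import cv2
s=r.get_state();c=s["tcp_pos"]
n="side"
p,d=r.capture(n);im=p[:,:,::-1].copy()
for q in ((.568,-.186,.132),c-[0,0,.011]):print(proj(n,q).round(1))
im=im[150:250,305:405];cv2.imwrite("pics/c3.png",cv2.resize(im,None,fx=6,fy=6,interpolation=cv2.INTER_CUBIC))
E
```

```text
time_s: 2.12
tcp_pos: [0.5647, -0.1892, 0.1817]
eef_rot: [179.2, -0.3, -153.5]
contact_force: [-0.3, 0.9, -1.0]
gripper_width: 0.0357
scale units [-0.185  0.023  2.266] force [-0.3  0.9 -1. ] tcp [ 0.5647 -0.1892  0.1817] t 2.12
[354.4 202. ]
[356.7 189.7]
```

View pics/c3.png

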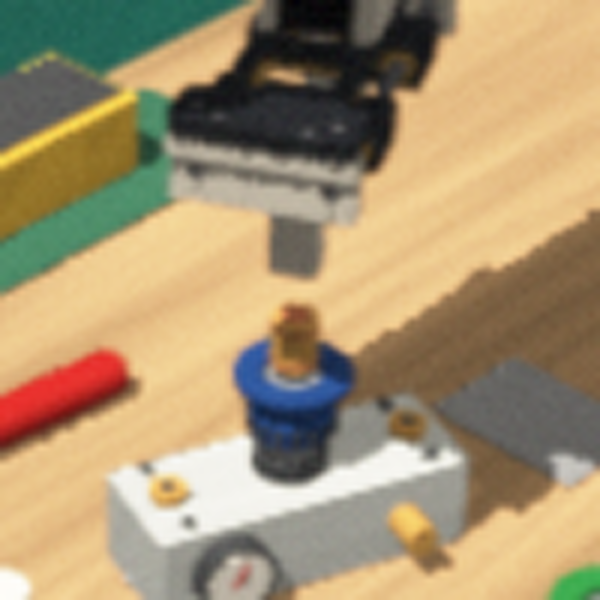

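Side crop: finger tip at (295,275) and barrel top at (298,312), so they are aligned to about 1 px and the fingers are clear of everything. I'll go down astride the barrel, still short of the flange.

```bash

python3 -m inch '[{"x":-0.1,"y":0,"z":0.5,"yaw":0},{"x":0,"y":0,"z":0.5,"yaw":0},{"x":0,"y":0,"z":0.5,"yaw":0},{"x":0,"y":0,"z":0.3,"yaw":0},{"x":0,"y":0,"z":0,"yaw":0}]'
python3 go.py 0.568 -0.186 0.12
```

```text
time_s: 2.58
tcp_pos: [0.567, -0.1908, 0.138]
eef_rot: [179.4, -0.1, -153.7]
contact_force: [-0.6, -0.7, -0.4]
gripper_width: 0.0361
scale units [-0.122  0.145  0.72 ] force [-0.6 -0.7 -0.4] tcp [ 0.567  -0.1908  0.138 ] t 2.58
```

```bash

python3 -m inch '[{"x":-0.1,"y":0.14,"z":0.25,"yaw":0},{"x":0,"y":0,"z":0.25,"yaw":0},{"x":0,"y":0,"z":0.1,"yaw":0},{"x":0,"y":0,"z":0,"yaw":0}]'
python3 go.py 0.568 -0.186 0.114
```

```text
time_s: 2.92
tcp_pos: [0.5685, -0.1866, 0.1234]
eef_rot: [179.5, -0.0, -153.8]
contact_force: [-0.7, -0.2, -0.1]
gripper_width: 0.036
scale units [0.007 0.026 0.376] force [-0.7 -0.2 -0.1] tcp [ 0.5685 -0.1866  0.1234] t 2.92
```

Now I'll feel for the flange in small steps.

```bash

python3 -m inch '[{"x":0,"y":0,"z":0.1,"yaw":0},{"x":0,"y":0,"z":0.1,"yaw":0},{"x":0,"y":0,"z":0.1,"yaw":0}]'
python3 -m inch '[{"x":0,"y":0,"z":0.1,"yaw":0},{"x":0,"y":0,"z":0.1,"yaw":0}]'
```

```text
time_s: 3.17
tcp_pos: [0.5693, -0.1865, 0.1166]
eef_rot: [179.5, 0.1, -153.7]
contact_force: [0.0, 0.1, 0.8]
gripper_width: 0.0357
time_s: 3.33
tcp_pos: [0.5695, -0.1866, 0.1122]
eef_rot: [179.6, 0.1, -153.7]
contact_force: [-3.6, 1.7, 8.4]
gripper_width: 0.036
```

```bash

python3 -m inch '[{"x":0,"y":0,"z":0.06,"yaw":0},{"x":0,"y":0,"z":0.06,"yaw":0}]'
python3 -m inch '[{"x":0,"y":0,"z":0.06,"yaw":0}]'
python3 -m inch '[{"x":0,"y":0,"z":0.06,"yaw":0}]'
```

```text
time_s: 3.5
tcp_pos: [0.5696, -0.1866, 0.1105]
eef_rot: [179.6, 0.1, -153.7]
contact_force: [-3.2, 1.5, 9.7]
gripper_width: 0.0357
time_s: 3.58
tcp_pos: [0.5696, -0.1866, 0.1099]
eef_rot: [179.6, 0.1, -153.6]
contact_force: [-4.2, 1.6, 10.3]
gripper_width: 0.0355
time_s: 3.67
tcp_pos: [0.5695, -0.1866, 0.1094]
eef_rot: [179.7, 0.1, -153.6]
contact_force: [-3.9, 3.0, 10.6]
gripper_width: 0.0362
```

```bash

python3 -m inch '[{"x":0,"y":0,"z":0.06,"yaw":0}]'
python3 -m inch '[{"x":0,"y":0,"z":0.06,"yaw":0}]'
```

```text
time_s: 3.75
tcp_pos: [0.5695, -0.1866, 0.1091]
eef_rot: [179.7, 0.1, -153.6]
contact_force: [-3.9, 2.9, 9.7]
gripper_width: 0.0361
time_s: 3.83
tcp_pos: [0.5696, -0.1866, 0.1087]
eef_rot: [179.7, 0.2, -153.6]
contact_force: [-3.6, 2.1, 10.4]
gripper_width: 0.0363
```

```bash

python3 -m inch '[{"x":0,"y":0,"z":0.08,"yaw":0}]'
python3 -m inch '[{"x":0,"y":0,"z":0.08,"yaw":0}]'
python3 -m inch '[{"x":0,"y":0,"z":0.08,"yaw":0}]'
```

```text
time_s: 3.92
tcp_pos: [0.5696, -0.1866, 0.108]
eef_rot: [179.7, 0.2, -153.6]
contact_force: [-4.5, 1.8, 10.2]
gripper_width: 0.0359
time_s: 4.0
tcp_pos: [0.5695, -0.1865, 0.1071]
eef_rot: [179.8, 0.2, -153.6]
contact_force: [-4.3, 3.3, 11.5]
gripper_width: 0.0363
time_s: 4.08
tcp_pos: [0.5695, -0.1865, 0.1064]
eef_rot: [179.8, 0.2, -153.5]
contact_force: [-4.5, 2.6, 11.3]
gripper_width: 0.0356
```

```bash

python3 -m inch '[{"x":0,"y":0,"z":0.08,"yaw":0}]'
python3 -m inch '[{"x":0,"y":0,"z":0.06,"yaw":0}]'
python3 - <<'E'
from h import *
import cv2
p,d=r.capture("side");im=p[:,:,::-1].copy()
im=im[160:240,315:395];cv2.imwrite("pics/c4.png",cv2.resize(im,None,fx=7,fy=7,interpolation=cv2.INTER_CUBIC))
E
```

```text
time_s: 4.17
tcp_pos: [0.5696, -0.1866, 0.106]
eef_rot: [179.8, 0.3, -153.5]
contact_force: [-7.8, 5.6, 20.5]
gripper_width: 0.036
time_s: 4.25
tcp_pos: [0.5695, -0.1865, 0.1061]
eef_rot: [179.9, 0.3, -153.5]
contact_force: [-4.4, 2.7, 12.5]
gripper_width: 0.036
```

View pics/c4.png

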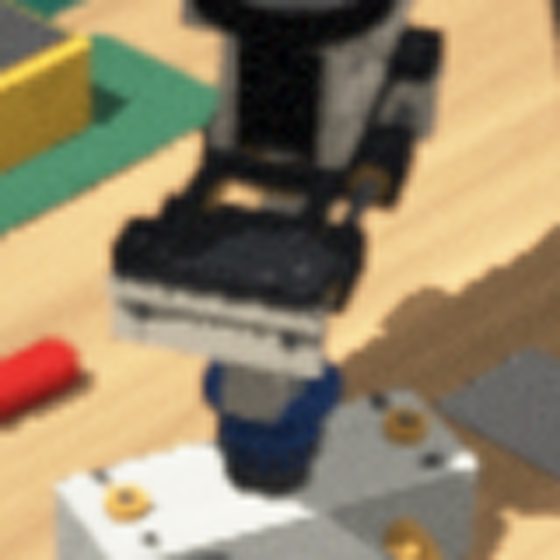

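The collar reached its stop: z is steady at 0.106 and the force stepped up. In the picture the fingers are on the flange and hide the barrel. I'll lift to grip height and check that the collar stays down.

```bash

python3 -m inch '[{"x":0,"y":0,"z":-0.15,"yaw":0}]'
python3 -m inch '[{"x":0,"y":0,"z":-0.2,"yaw":0},{"x":0,"y":0,"z":-0.3,"yaw":0},{"x":0,"y":0,"z":-0.25,"yaw":0},{"x":0,"y":0,"z":-0.1,"yaw":0},{"x":0,"y":0,"z":0,"yaw":0}]'
python3 go.py 0.5685 -0.186 0.127
python3 - <<'E'
from h import *
import cv2
p,d=r.capture("side");im=p[:,:,::-1].copy()
im=im[160:240,315:395];cv2.imwrite("pics/c5.png",cv2.resize(im,None,fx=7,fy=7,interpolation=cv2.INTER_CUBIC))
E
```

```text
time_s: 4.38
tcp_pos: [0.5694, -0.1865, 0.1103]
eef_rot: [179.9, 0.3, -153.5]
contact_force: [0.7, 0.0, 0.1]
gripper_width: 0.0359
time_s: 4.8
tcp_pos: [0.57, -0.1867, 0.1343]
eef_rot: [179.9, 0.4, -153.5]
contact_force: [0.3, 0.4, 0.9]
gripper_width: 0.0363
scale units [0.042 0.05  0.293] force [0.3 0.4 0.9] tcp [ 0.57   -0.1867  0.1343] t 4.8
```

View pics/c5.png

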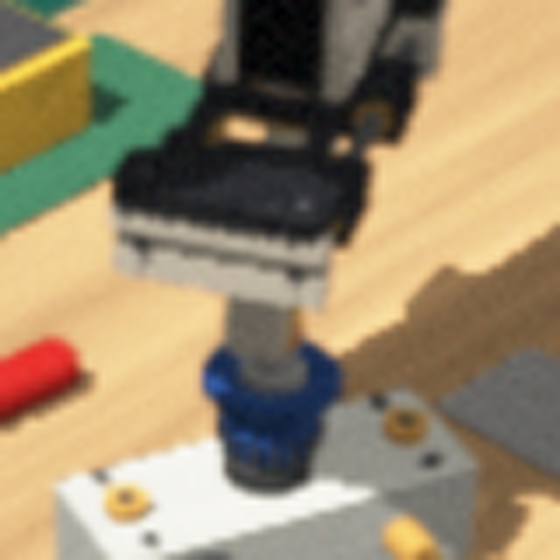

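The collar stays down after the release (flange still at (272,380), force 0), so the plug is free. I'll lower to grip height and close.

```bash

python3 -m inch '[{"x":0,"y":0,"z":0.2,"yaw":0},{"x":0,"y":0,"z":0.05,"yaw":0},{"x":0,"y":0,"z":0,"yaw":0}]' 
python3 go.py 0.5685 -0.186 0.127
python3 -m inch '[{"x":0,"y":0,"z":0,"yaw":0},{"x":0,"y":0,"z":0,"yaw":0},{"x":0,"y":0,"z":0,"yaw":0},{"x":0,"y":0,"z":0,"yaw":0},{"x":0,"y":0,"z":0,"yaw":0}]' -1 25
```

```text
time_s: 5.1
tcp_pos: [0.5696, -0.1866, 0.1266]
eef_rot: [179.9, 0.4, -153.5]
contact_force: [0.3, -0.2, -0.7]
gripper_width: 0.0365
scale units [ 0.027  0.041 -0.018] force [ 0.3 -0.2 -0.7] tcp [ 0.5696 -0.1866  0.1266] t 5.1
time_s: 5.52
tcp_pos: [0.5688, -0.1864, 0.1251]
eef_rot: [179.8, 0.2, -153.5]
contact_force: [-0.4, -0.3, 0.3]
gripper_width: 0.0211
```

```bash

python3 -m inch '[{"x":0,"y":0,"z":-0.15,"yaw":0},{"x":0,"y":0,"z":-0.2,"yaw":0},{"x":0,"y":0,"z":-0.2,"yaw":0}]'
python3 -m inch '[{"x":0,"y":0,"z":-0.2,"yaw":0},{"x":0,"y":0,"z":-0.3,"yaw":0},{"x":0,"y":0,"z":-0.4,"yaw":0},{"x":0,"y":0,"z":-0.5,"yaw":0},{"x":0,"y":0,"z":-0.5,"yaw":0}]'
python3 go.py 0.474 0.148 0.21
```

```text
time_s: 5.77
tcp_pos: [0.5686, -0.1864, 0.1379]
eef_rot: [179.8, 0.1, -153.5]
contact_force: [0.5, -0.3, -2.0]
gripper_width: 0.0213
time_s: 6.18
tcp_pos: [0.5672, -0.1867, 0.1896]
eef_rot: [179.7, 0.0, -153.5]
contact_force: [0.6, -0.6, -0.3]
gripper_width: 0.0213
scale units [-2.632 13.649 -0.743] force [ 0.6 -0.6 -0.3] tcp [ 0.5672 -0.1867  0.1896] t 6.18
```

```bash

python3 -m inch '[{"x":0,"y":0.2,"z":-0.5,"yaw":0},{"x":-0.1,"y":0.5,"z":-0.3,"yaw":0},{"x":-0.2,"y":0.9,"z":0,"yaw":0},{"x":-0.2,"y":0.9,"z":0,"yaw":0},{"x":-0.2,"y":0.9,"z":0,"yaw":0}]'
python3 -m inch '[{"x":-0.2,"y":0.9,"z":0,"yaw":0},{"x":-0.2,"y":0.9,"z":0,"yaw":0},{"x":-0.2,"y":0.9,"z":0,"yaw":0},{"x":-0.2,"y":0.9,"z":0,"yaw":0},{"x":-0.2,"y":0.9,"z":0,"yaw":0}]'
python3 go.py 0.474 0.148 0.21
```

```text
time_s: 6.6
tcp_pos: [0.5458, -0.1026, 0.2186]
eef_rot: [179.9, 0.4, -153.8]
contact_force: [0.4, 0.3, -0.7]
gripper_width: 0.0212
time_s: 7.02
tcp_pos: [0.5148, 0.0169, 0.2231]
eef_rot: [179.9, 0.6, -153.9]
contact_force: [0.2, 0.5, -0.5]
gripper_width: 0.0214
scale units [-0.841  5.427  0.537] force [ 0.2  0.5 -0.5] tcp [0.5148 0.0169 0.2231] t 7.02
```

```bash

python3 -m inch '[{"x":-0.2,"y":0.9,"z":0,"yaw":0},{"x":-0.2,"y":0.9,"z":0,"yaw":0},{"x":-0.2,"y":0.9,"z":0,"yaw":0},{"x":-0.1,"y":0.8,"z":0,"yaw":0},{"x":0,"y":0.5,"z":0,"yaw":0}]'
python3 -m inch '[{"x":0,"y":0.2,"z":0.2,"yaw":0},{"x":0,"y":0,"z":0.3,"yaw":0},{"x":0,"y":0,"z":0,"yaw":0}]'
python3 go.py 0.474 0.148 0.15
```

```text
time_s: 7.43
tcp_pos: [0.4818, 0.1227, 0.2274]
eef_rot: [179.9, 0.9, -153.7]
contact_force: [0.5, 0.4, -1.2]
gripper_width: 0.0215
time_s: 7.68
tcp_pos: [0.4777, 0.1307, 0.2158]
eef_rot: [179.8, 1.1, -153.5]
contact_force: [-0.7, -0.7, -1.5]
gripper_width: 0.0215
scale units [-0.128  0.676  2.638] force [-0.7 -0.7 -1.5] tcp [0.4777 0.1307 0.2158] t 7.68
```

```bash

python3 -m inch '[{"x":-0.1,"y":0.4,"z":0.5,"yaw":0},{"x":0,"y":0.2,"z":0.6,"yaw":0},{"x":0,"y":0,"z":0.6,"yaw":0},{"x":0,"y":0,"z":0.5,"yaw":0},{"x":0,"y":0,"z":0,"yaw":0}]'
python3 go.py 0.474 0.148 0.125
```

```text
time_s: 8.1
tcp_pos: [0.4745, 0.1433, 0.1591]
eef_rot: [179.8, 1.1, -153.6]
contact_force: [-0.4, -0.5, -0.7]
gripper_width: 0.0216
scale units [-0.038  0.175  1.367] force [-0.4 -0.5 -0.7] tcp [0.4745 0.1433 0.1591] t 8.1
```

```bash

python3 -m inch '[{"x":0,"y":0.2,"z":0.4,"yaw":0},{"x":0,"y":0,"z":0.4,"yaw":0},{"x":0,"y":0,"z":0.3,"yaw":0},{"x":0,"y":0,"z":0,"yaw":0},{"x":0,"y":0,"z":0,"yaw":0}]'
python3 go.py 0.474 0.148 0.125
python3 - <<'E'
from h import *
import cv2
s=r.get_state();c=s["tcp_pos"]
ims=[]
for n in("side","top"):
    p,d=r.capture(n);im=p[:,:,::-1].copy()
    u,v=proj(n,(.474,.148,.09)).astype(int);print(n,u-30,v-45)
    for q in ((.474,.148,.05),c-[0,0,.048],c):print(proj(n,q).round(1))
    ims.append(cv2.resize(im[v-45:v+45,u-30:u+30],None,fx=6.5,fy=6.5,interpolation=cv2.INTER_CUBIC))
cv2.imwrite("pics/c6.png",np.hstack(ims))
E
```

```text
time_s: 8.52
tcp_pos: [0.474, 0.1454, 0.1311]
eef_rot: [179.9, 1.1, -153.8]
contact_force: [0.0, 0.1, 0.1]
gripper_width: 0.0214
scale units [-0.042  0.095  0.243] force [0.  0.1 0.1] tcp [0.474  0.1454 0.1311] t 8.52
side 255 247
[286.2 304.7]
[286.4 293.8]
[285.5 278.1]
top 227 211
[258.6 257.2]
[258.3 256.3]
[256.6 254.8]
```

View pics/c6.png

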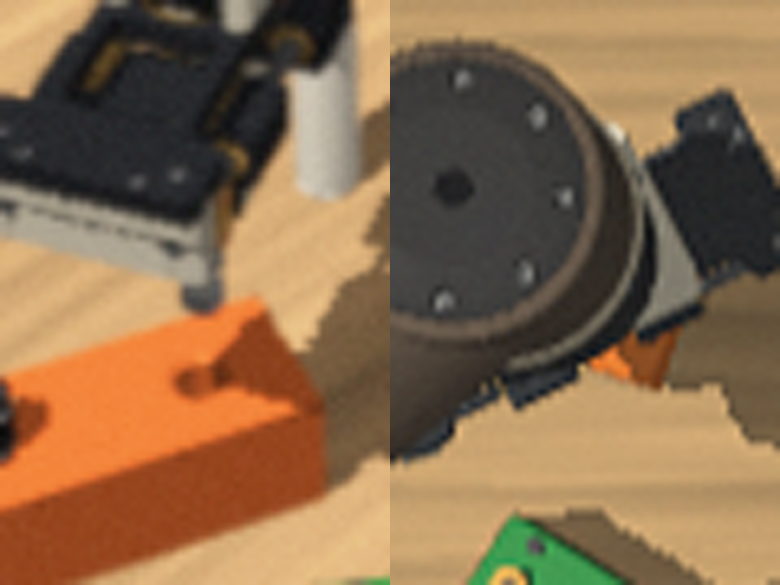

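The nose tip is at side (286,294) and the hole at (286,305.5), which agree with the projections. A shift of about 2.5 mm in y is still due, so I'll correct while lowering to just above the mouth.

```bash

python3 -m inch '[{"x":-0.02,"y":0.1,"z":0.25,"yaw":0},{"x":0,"y":0,"z":0.2,"yaw":0},{"x":0,"y":0,"z":0.1,"yaw":0},{"x":0,"y":0,"z":0,"yaw":0},{"x":0,"y":0,"z":0,"yaw":0}]'
python3 go.py 0.4737 0.1478 0.105
```

```text
time_s: 9.03
tcp_pos: [0.4744, 0.1489, 0.1176]
eef_rot: [179.9, 1.3, -153.8]
contact_force: [0.4, 0.3, -1.3]
gripper_width: 0.0216
scale units [ 0.056 -0.029  0.504] force [ 0.4  0.3 -1.3] tcp [0.4744 0.1489 0.1176] t 9.03
```

```bash

python3 -m inch '[{"x":0.05,"y":-0.03,"z":0.3,"yaw":0},{"x":0,"y":0,"z":0.2,"yaw":0},{"x":0,"y":0,"z":0.1,"yaw":0},{"x":0,"y":0,"z":0,"yaw":0}]'
python3 go.py 0.4737 0.1478 0.09
```

```text
time_s: 9.37
tcp_pos: [0.4738, 0.1479, 0.1012]
eef_rot: [179.9, 1.3, -153.8]
contact_force: [0.8, 0.7, -0.3]
gripper_width: 0.0214
scale units [ 0.015 -0.001  0.447] force [ 0.8  0.7 -0.3] tcp [0.4738 0.1479 0.1012] t 9.37
```

```bash

python3 -m inch '[{"x":0,"y":0,"z":0.12,"yaw":0},{"x":0,"y":0,"z":0.12,"yaw":0},{"x":0,"y":0,"z":0.1,"yaw":0}]'
python3 -m inch '[{"x":0,"y":0,"z":0.1,"yaw":0},{"x":0,"y":0,"z":0.1,"yaw":0}]'
python3 go.py 0.4737 0.1478 0.065
```

```text
time_s: 9.62
tcp_pos: [0.4745, 0.1481, 0.0924]
eef_rot: [179.9, 1.3, -153.8]
contact_force: [2.1, -1.6, 5.5]
gripper_width: 0.0215
time_s: 9.78
tcp_pos: [0.4756, 0.1481, 0.0877]
eef_rot: [179.9, 1.4, -153.7]
contact_force: [1.6, -1.4, 1.4]
gripper_width: 0.0215
scale units [0.097 0.023 0.907] force [ 1.6 -1.4  1.4] tcp [0.4756 0.1481 0.0877] t 9.78
```

It met the chamfer and slid in, with a low force. I'll continue down.

```bash

python3 -m inch '[{"x":0,"y":-0.02,"z":0.12,"yaw":0},{"x":0,"y":0,"z":0.12,"yaw":0},{"x":0,"y":0,"z":0.12,"yaw":0}]'
python3 -m inch '[{"x":0,"y":0,"z":0.12,"yaw":0},{"x":0,"y":0,"z":0.1,"yaw":0}]'
python3 go.py 0.4757 0.1478 0.0625
```

```text
time_s: 10.03
tcp_pos: [0.4759, 0.1478, 0.0777]
eef_rot: [179.9, 1.4, -153.7]
contact_force: [0.1, -0.3, -1.3]
gripper_width: 0.0214
time_s: 10.2
tcp_pos: [0.4757, 0.1478, 0.0711]
eef_rot: [179.9, 1.4, -153.7]
contact_force: [0.4, -0.0, 0.1]
gripper_width: 0.0212
scale units [ 0.007 -0.003  0.346] force [ 0.4 -0.   0.1] tcp [0.4757 0.1478 0.0711] t 10.2
```

```bash

python3 -m inch '[{"x":0,"y":0,"z":0.1,"yaw":0},{"x":0,"y":0,"z":0.1,"yaw":0}]'
python3 -m inch '[{"x":0,"y":0,"z":0.06,"yaw":0},{"x":0,"y":0,"z":0.04,"yaw":0}]'
python3 -m inch '[{"x":0,"y":0,"z":0.04,"yaw":0}]'
```

```text
time_s: 10.37
tcp_pos: [0.4758, 0.1479, 0.0654]
eef_rot: [179.9, 1.4, -153.7]
contact_force: [0.8, -0.9, -0.4]
gripper_width: 0.0213
time_s: 10.53
tcp_pos: [0.4758, 0.1479, 0.0623]
eef_rot: [179.9, 1.3, -153.7]
contact_force: [0.3, 0.2, 1.5]
gripper_width: 0.0216
time_s: 10.62
tcp_pos: [0.4761, 0.148, 0.0619]
eef_rot: [179.9, 1.4, -153.7]
contact_force: [-6.9, -0.5, 22.1]
gripper_width: 0.0216
```

It seated: the force rose at TCP z 0.062. I'll relax, open part-way and leave upward.

```bash

python3 -m inch '[{"x":0,"y":0,"z":-0.02,"yaw":0},{"x":0,"y":0,"z":0,"yaw":0}]'
python3 -m inch '[{"x":0,"y":0,"z":0,"yaw":0},{"x":0,"y":0,"z":0,"yaw":0},{"x":0,"y":0,"z":0,"yaw":0}]' -0.1
python3 -m inch '[{"x":0,"y":0,"z":-0.2,"yaw":0},{"x":0,"y":0,"z":-0.4,"yaw":0},{"x":0,"y":0,"z":-0.6,"yaw":0},{"x":0,"y":0,"z":-0.8,"yaw":0},{"x":0,"y":0,"z":-0.8,"yaw":0}]'
python3 -m inch '[{"x":0,"y":0,"z":-0.8,"yaw":0},{"x":0,"y":-0.8,"z":-0.8,"yaw":0},{"x":0,"y":-0.8,"z":-0.5,"yaw":0},{"x":0,"y":-0.8,"z":0,"yaw":0},{"x":0,"y":-0.8,"z":0,"yaw":0}]'
```

```text
time_s: 10.78
tcp_pos: [0.476, 0.1481, 0.0628]
eef_rot: [179.9, 1.4, -153.7]
contact_force: [0.4, -1.1, -0.9]
gripper_width: 0.0214
time_s: 11.03
tcp_pos: [0.4762, 0.1483, 0.0629]
eef_rot: [179.9, 1.4, -153.7]
contact_force: [-0.0, -1.1, -0.3]
gripper_width: 0.0358
time_s: 11.45
tcp_pos: [0.4722, 0.1458, 0.1319]
eef_rot: [180.0, 0.9, -153.7]
contact_force: [1.0, 1.2, 0.4]
gripper_width: 0.0393
time_s: 11.87
tcp_pos: [0.5091, 0.0749, 0.1948]
eef_rot: [180.0, 1.5, -153.4]
contact_force: [-0.4, -0.6, -0.5]
gripper_width: 0.0396
```

```bash

python3 -m inch '[{"x":0,"y":-0.6,"z":-0.2,"yaw":0},{"x":0,"y":-0.6,"z":-0.2,"yaw":0},{"x":0,"y":-0.4,"z":0,"yaw":0},{"x":0,"y":0,"z":0,"yaw":0},{"x":0,"y":0,"z":0,"yaw":0}]'
python3 - <<'E'
from h import *
import cv2
n="side"
p,d=r.capture(n);im=p[:,:,::-1].copy()
for q in ((.475,.148,.05),(.475,.148,.076),(.5025,.2225,.076)):print(proj(n,q).round(1))
a=cv2.resize(im[270:350,225:315],None,fx=5,fy=5,interpolation=cv2.INTER_CUBIC)
b=cv2.resize(im[180:260,310:400],None,fx=5,fy=5,interpolation=cv2.INTER_CUBIC)
cv2.imwrite("pics/c7.png",np.hstack([a,b])[:,:800] if False else cv2.resize(np.hstack([a,b]),(800,356)))
E
```

```text
time_s: 12.28
tcp_pos: [0.5288, 0.0344, 0.2076]
eef_rot: [180.0, 1.7, -153.6]
contact_force: [-0.5, 0.7, -0.4]
gripper_width: 0.0398
[285.9 304.4]
[285.4 296.4]
[252.2 306.8]
```

View pics/c7.png

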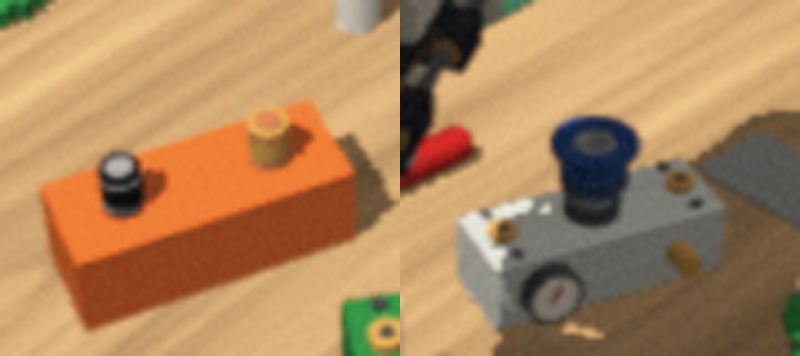

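The silencer stands upright and home: its top is at side (285.5,297), and a seated barrel should be at (285.4,296.4). The collar is back up at row 212, as at the start, and the bore is empty. I'll hand in.

```bash
python3 -c "
from plant import r
s=r.get_state();print(s['contact_force'].round(1),s['time_s'],abs(s['qd']).max());print(r.close_job())"
```

```text
[0.3 0.2 0.4] 12.3333 0.8799541068709106
the job is handed in; nothing more can be done
None
```

The silencer is out of the coupling and stands upright in the empty hole of the orange rack. I let go of it and handed the job in at 12.3 s.

- **Releasing the plug:** I pushed the blue collar down in small steps until it met its stop. The push was about 10–12 N, with one brief reading of 20.5 N at the stop. After that the collar stayed down without being held, so the plug was free. I gripped the barrel and drew it straight up, with about 2 N of drag.
- **Stowing it:** The plug touched the hole's chamfer at about 5 N and slid in. It seated at tool height 0.062 m with a brief 22 N reading, then I opened the gripper and moved away.
- **Last checks:** In the final side picture the barrel's top is within 1 pixel of where a seated barrel should be. The collar is back at its starting height, the bore is empty, and the spare is still in its hole. The force on the tool was about 0.5 N.
- **Not fully checked:** The gripper was tilted about 1.4° during insertion. No check failed or disagreed. I took no final top picture and did not measure the other objects again, but the arm never came near them.

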